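# Fetch the mini stapler from behind the desk pots

## Robot

A 6-joint arm with a two-finger parallel gripper is mounted at the origin on the work surface. World frame = base frame: x ahead of the robot, y to its left, z up, the work surface at z = 0. Lengths are in m, angles in rad, forces in N, time in s.
With the tool pointing down it reaches from about 0.375 to 0.925 m from the base axis. Payload 5.7 kg.
Tool frame: the origin (TCP) lies midway between the tips of the shut fingers; the grasp point (between the pads) lies 19 mm behind it; z points along the fingers, y is the line along which they close (so a half turn about z gives the same grasp; the last joint's range is limited). The gripper opens to 88 mm and grips with 3 to 60 N. Pads are 20 mm wide; open, the fingers measure 115 mm over their backs; the gripper's body (75 mm by 178 mm) begins 61 mm behind the grasp point.
Start: joints at [1.11, 0.359, 1.51, -0, 1.272, -0.115], TCP at [0.203, 0.564, 0.223] pointing down, gripper open.
Joint ranges: [-2.97, 2.97], [-1.01, 2.36], [0.21, 2.38], [-0.96, 4.11], [0.2, 2.71], [-2.98, 2.98]. Speed limits (rad/s): [2.39, 2.39, 3.14, 3.14, 3.14, 3.14].

## Interface

Orientations are given as a unit quaternion [x, y, z, w].
In Python, from bench import move_ptp, servo_line, goto_joints, move_gripper, sleep, inverse_kinematics, capture, PlanningError, close_job, spot_in, silhouettes, current_clock, current_joint_pos, current_qvel, current_joint_torque, current_position, current_orientation, current_force, current_torque, current_finger_gap, current_grip_force gives the robot as it stands. Calls block until the motion is done:
- move_ptp(position, orientation): joint-space move of the TCP to a pose.
- servo_line(position, orientation=None, rate=0.15, contact_N=None): straight line of the TCP; orientation=None keeps the orientation; rate is the mean speed in m/s. With contact_N (N) it stops when the force on the tool has changed by that much, and returns True; else False.
- goto_joints(angles): joint-space move.
- move_gripper(opening): finger opening in m; the grip force is fixed at half the most; returns when the fingers have stopped.
- sleep(seconds).
- inverse_kinematics(position, orientation): joint angles nearest the present ones, or None.
- capture(name): name is "scene" or "side" or "wrist"; returns a dict with "image" (480x640x3 uint8, blue, green, red), "range_z" (480x640 float32, m along the optical axis (not along the pixel's ray), 0 where there is no reading), "intrinsics" (3x3 intrinsics, pixels), "R" (3x3) and "t" (3): a world point X has camera coordinates R X + t. Camera axes: x right, y down, z forward; pixel columns grow to the right and rows downward; lengths in m; the calibration is good to about 2 mm. A picture is of the moment at which its call begins.
A pose or a line that the arm cannot do raises PlanningError and nothing moves.
- close_job(): hands the job in; it is judged then, once.
Trained networks look in the newest picture that a camera, given by its name, has taken for a name from the list of things; names that differ only in an ending like _2 or _b are one class to them, and where a whole thing is asked for, a point or a joint stands for the part that bears it (a point fixed in the world has none). Each returns a list of dicts, best first, with "conf" (0 to 1); they miss things now and then, are a little off and sometimes report something else, mostly with a low value. They report only what shows in the picture. A call takes as long as a camera call. They do not tell look-alikes from the thing itself.
- spot_in(camera, query): "xy" ([column, row] in pixels, amid what is visible of it).
- silhouettes(camera, query): "region" (480x640 bool, what is visible of it) and "xy" ([column, row] in pixels, amid what is visible of it).
Readings, each from a call of its own:
- current_clock(): time.
- current_joint_pos(): joint angles.
- current_qvel(): joint speeds.
- current_joint_torque(): joint torques, N m.
- current_position(): TCP position.
- current_orientation(): TCP orientation.
- current_force(): force on the tool from outside, world axes, zero at the start.
- current_torque(): the same for the moment, N m.
- current_finger_gap(): finger opening in m.
- current_grip_force(): force on a finger pad.
Only numpy, scipy, OpenCV 4.12 (cv2) and the standard library are available. Lean on these libraries where they do the work, as an engineer would, in place of code of your own. Each camera call takes 0.05 s, during which the arm holds its last target. There are 200 camera calls.

## Task

The mini stapler lies in the acrylic tray behind three tall round pots. Stand all three pots together, upright, in the round metal tray, then lay the stapler, right way up, in the empty square compartment of the wooden pen box, and only then stand each pot back in its own place, where it stood at the start. Leave the eraser, cup and hole punch as they are and do not tip anything over.

Things in the scene. Friction and masses are not known exactly. Their poses are not given: they have to be found in the camera images.
- tin: Plain aluminium tin, upright cylinder 36 mm in diameter and 100 mm high (smooth to 92 mm, then a slightly narrower dark lid). One of the three pots. Origin at the centre of its underside, z up. Before moving it note where it stands: it must come back there; its yaw does not matter.
- ink_bottle: Amber glass ink bottle, upright: cylinder 40 mm in diameter up to 72 mm, then a narrower black cap (28 mm) to 90 mm high. One of the three pots. Origin at the centre of its underside, z up. It must come back to where it stood at the start; yaw does not matter.
- clip_drum: Cardboard paper-clip drum with a pale lid, upright cylinder 44 mm in diameter and 80 mm high. One of the three pots. Origin at the centre of its underside, z up. It must come back to where it stood at the start; yaw does not matter.
- stapler: Mini stapler lying flat: steel base plate 62 x 28 x 7 mm, black body 60 x 26 mm on it, 30 mm high overall. Origin at the centre of its underside, x along its length, y across its width (the way to grip it), z up. The pots are so near that there is no room for a gripper over it until they are gone.
- tier_tray: Clear acrylic two-tier tray, fixed. Origin: centre of its underside, x away from the robot. 240 (x) x 220 (y) mm, floor 4 mm, rim 15 mm high; from x = 45 to 120 mm a raised shelf, top at 95 mm. The pots stand in a row along y at x = -75 mm, 66 mm apart, in any order (room to grip them with fingers closing along the tray's x). The stapler lies at x = -22 mm between them and the shelf.
- round_tray: Round dark steel tray, fixed, empty: outer diameter 132 mm, inner diameter 124 mm, rim 12 mm high, floor 3 mm thick. Origin at the centre of its underside, z up. The three pots just fit in it as a close triangle, each about 32 mm from its centre, 120 degrees apart.
- pen_box: Wooden pen box, fixed, open on top, 184 (x) x 150 (y) x 32 mm (inner walls 30 mm high), outer walls and floor 6 mm. Origin at the centre of its underside, z up. A lane along its +y side holds pens, the compartment at its +x end holds a note block; the empty compartment, 100 (x) x 98 (y) mm, has its centre at x = -36 mm, y = -20 mm.
- cup: White ceramic cup, 76 mm in diameter, 85 mm high, standing nearer the robot. Origin at the centre of its underside. Leave it alone.
- hole_punch: Red hole punch, about 100 x 75 x 58 mm, standing nearer the robot. Origin at the centre of its underside. Leave it alone.
- eraser: Small dark eraser, 40 x 20 x 12 mm, in the acrylic tray beside the stapler. Origin at the centre of its underside. Leave it alone.
There are look-alikes about, which are no part of the job. Leave any turquoise look-alike of the stapler alone.

How it is judged:
On the way, in this order (a step that is already met when the one before it is completed fails the run):
1. all three pots stand upright together in the round tray, the stapler still in the acrylic tray (horizontal distance between each of tin, ink_bottle, clip_drum and round_tray below 0.044 m and z of each of tin, ink_bottle, clip_drum in the frame of round_tray below 0.008 m and angle between each of tin, ink_bottle, clip_drum's own z axis and vertical below 0.12 rad and distance of stapler from where it was at the start of the episode below 0.04 m), for 0.2 s.
2. the stapler lies right way up in the empty compartment of the pen box, the three pots still in the round tray (horizontal distance between each of tin, ink_bottle, clip_drum and round_tray below 0.044 m and z of each of tin, ink_bottle, clip_drum in the frame of round_tray below 0.008 m and angle between each of tin, ink_bottle, clip_drum's own z axis and vertical below 0.12 rad and x of stapler in the frame of pen_box between -0.074 and 0.002 m and y of stapler in the frame of pen_box between -0.057 and 0.017 m and z of stapler in the frame of pen_box below 0.012 m and angle between stapler's own z axis and vertical below 0.15 rad), for 0.2 s.
At the end, for the whole second after the job is handed in: Each pot stands upright within 15 mm of where it stood at the start; the stapler lies flat, right way up, on the floor of the empty compartment of the pen box, anywhere in it; all released and at rest (distance of each of tin, ink_bottle, clip_drum from where it was at the start of the episode below 0.015 m and angle between each of tin, ink_bottle, clip_drum's own z axis and vertical below 0.1 rad and linear speed of each of tin, ink_bottle, clip_drum, stapler below 0.02 m/s and x of stapler in the frame of pen_box between -0.074 and 0.002 m and y of stapler in the frame of pen_box between -0.057 and 0.017 m and z of stapler in the frame of pen_box below 0.012 m and angle between stapler's own z axis and vertical below 0.15 rad); the robot touches nothing.
It fails at once if the cup is moved more than 25 mm (distance of cup from where it was at the start of the episode above 0.025 m).
It fails at once if the hole punch is moved more than 25 mm (distance of hole_punch from where it was at the start of the episode above 0.025 m).
It fails at once if the eraser is moved more than 25 mm (distance of eraser from where it was at the start of the episode above 0.025 m).
It fails at once if a pot or the stapler is tipped over (angle between any of tin, ink_bottle, clip_drum, stapler's own z axis and vertical above 0.7 rad).
It fails at once if the cup or the hole punch is tipped over (angle between any of cup, hole_punch's own z axis and vertical above 0.7 rad).
It also fails if it takes over 138 s, if anything falls off the work surface, if the arm or the gripper's body presses on something with over 40 N, if the wrist force passes 120 N, or if a joint passes its speed limit or range.

## Working session

There is one attempt and no reset: what is moved stays moved. The work goes in short steps, each a Python script; the robot and the scene stay as the last script left them, time stands still between calls to the robot, and variables do not carry over. Pictures are saved under pics/ and viewed, at most 14 in all, crops included, and the job is handed in when it is done.

```bash
mkdir -p pics; ls; cat > h.py <<'E'
import numpy as np, cv2
from bench import *
def world(c, mask=None):
    """world coords of every pixel (H,W,3), nan where no range"""
    z=c["range_z"].astype(float); K=np.array(c["intrinsics"]); h,w=z.shape
    u,v=np.meshgrid(np.arange(w),np.arange(h))
    P=np.stack([(u-K[0,2])/K[0,0]*z,(v-K[1,2])/K[1,1]*z,z],-1)
    X=(P-np.array(c["t"]))@np.array(c["R"])
    X[z<=0]=np.nan
    return X
E
python3 - <<'E'
from h import *
for n in("scene","side"):
    c=capture(n); cv2.imwrite(f"pics/{n}0.png",c["image"]); np.savez(f"{n}0.npz",**c)
    R=np.array(c["R"]);print(n,"cam at",(-R.T@np.array(c["t"])).round(3))
    X=world(c)
    for q in "tin ink_bottle clip_drum stapler tier_tray round_tray pen_box cup hole_punch eraser".split():
        for d in silhouettes(n,q)[:4]:
            m=d["region"]; P=X[m]; P=P[~np.isnan(P[:,0])]
            if len(P)==0: print(q,d["conf"],d["xy"],"norange");continue
            print(q,round(d["conf"],2),np.round(d["xy"]),m.sum(),"med",np.median(P,0).round(3),"lo",np.percentile(P,2,0).round(3),"hi",np.percentile(P,98,0).round(3))
print(current_orientation(),current_clock())
E
```

```text
pics
scene cam at [ 1.1   -0.404  0.788]
tin 0.74 [322. 249.] 1037 med [ 0.609 -0.018  0.073] lo [ 0.587 -0.028  0.01 ] hi [0.616 0.001 0.106]
ink_bottle 0.87 [295. 278.] 1055 med [ 0.617 -0.084  0.066] lo [ 0.595 -0.096  0.009] hi [ 0.626 -0.064  0.096]
clip_drum 0.97 [349. 229.] 1114 med [0.595 0.048 0.065] lo [0.566 0.035 0.007] hi [0.607 0.075 0.086]
clip_drum 0.61 [433. 166.] 6008 med [0.541 0.316 0.018] lo [0.443 0.225 0.003] hi [0.641 0.405 0.034]
stapler 0.8 [485. 255.] 788 med [0.768 0.208 0.027] lo [0.74  0.189 0.003] hi [0.793 0.233 0.033]
stapler 0.79 [346. 277.] 764 med [ 0.653 -0.004  0.032] lo [ 0.621 -0.012  0.007] hi [0.679 0.014 0.037]
stapler 0.68 [219. 344.] 913 med [ 0.628 -0.231  0.029] lo [ 0.605 -0.258  0.004] hi [ 0.645 -0.2    0.033]
tier_tray 0.86 [375. 298.] 14447 med [ 0.745 -0.021  0.051] lo [ 0.574 -0.11   0.002] hi [0.801 0.126 0.097]
round_tray 0.85 [130. 309.] 4588 med [ 0.465 -0.306  0.004] lo [ 0.404 -0.364  0.   ] hi [ 0.529 -0.245  0.013]
pen_box 0.79 [432. 165.] 5990 med [0.543 0.316 0.018] lo [0.443 0.225 0.003] hi [0.641 0.405 0.034]
cup 0.88 
[... 1170 characters left out ...]

tier_tray 0.73 [392. 234.] 8643 med [ 0.722 -0.025  0.01 ] lo [ 0.553 -0.115  0.002] hi [0.797 0.121 0.096]
round_tray 0.91 [306. 394.] 5047 med [ 0.466 -0.307  0.003] lo [ 0.408 -0.367  0.001] hi [ 0.526 -0.245  0.013]
pen_box 0.62 [286. 165.] 3323 med [0.54  0.313 0.019] lo [0.442 0.223 0.001] hi [0.642 0.406 0.033]
cup 0.64 [233. 222.] 1515 med [0.394 0.075 0.058] lo [0.361 0.058 0.001] hi [0.429 0.133 0.086]
hole_punch 0.74 [244. 287.] 2185 med [ 0.392 -0.084  0.038] lo [ 0.344 -0.109  0.001] hi [ 0.443 -0.042  0.056]
hole_punch 0.45 [355. 220.] 119 med [0.66  0.069 0.015] lo [0.644 0.063 0.006] hi [0.676 0.086 0.018]
[ 1.72035154e-01  9.85090808e-01 -7.77831670e-05 -1.59071604e-05] 1.1
```

View pics/scene0.png

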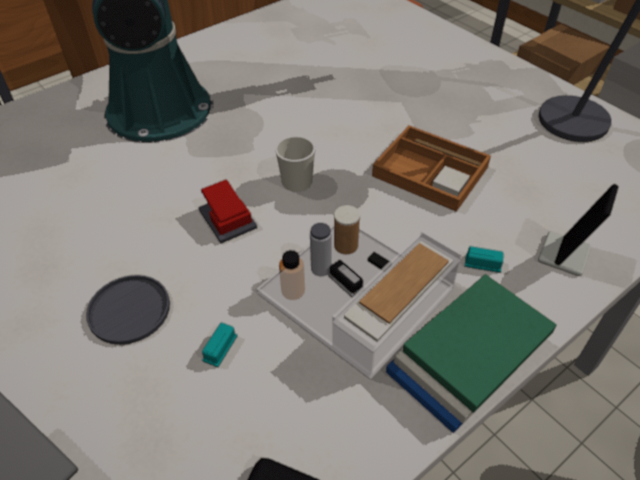

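```bash
cat > fit.py <<'E'
from h import *
from scipy.optimize import least_squares
S={n:dict(np.load(f"{n}0.npz")) for n in("scene","side")}
W={n:world(c) for n,c in S.items()}
def circ(P,r):
    f=least_squares(lambda p:np.hypot(*(P-p).T)-r,P.mean(0)+[-.01,.01],loss="soft_l1",f_scale=.001); return f.x,np.sqrt(2*f.cost/len(P))
if __name__=="__main__":
    seeds={"tin":((.598,-.01),.018,(.03,.085)),"ink_bottle":((.605,-.076),.020,(.03,.066)),"clip_drum":((.586,.056),.022,(.03,.075)),
     }
    for q,(s,r,(a,b)) in seeds.items():
        for n in W:
            P=W[n].reshape(-1,3); P=P[(np.hypot(P[:,0]-s[0],P[:,1]-s[1])<.032)&(P[:,2]>.02)]
            B=P[(P[:,2]>a)&(P[:,2]<b)]
            T=P[P[:,2]>np.percentile(P[:,2],99.5)-.004]
            print(q,n,len(B),[np.round(v,4) for v in circ(B[:,:2],r)],"top z",np.median(T[:,2]).round(4),"top c",((T.min(0)+T.max(0))/2)[:2].round(4))
    for n in W:
        P=W[n].reshape(-1,3)
        B=P[(np.hypot(P[:,0]-.467,P[:,1]+.305)<.08)&(P[:,2]>.0085)&(P[:,2]<.016)]; 
        print("round rim",n,[np.round(v,4) for v in circ(B[:,:2],.064)],"z",np.percentile(B[:,2],90).round(4))
        F=P[(np.hypot(P[:,0]-.467,P[:,1]+.305)<.045)];print(" floor z",np.median(F[:,2]).round(4))
        B=P[(abs(P[:,0]-.54)<.13)&(abs(P[:,1]-.315)<.12)&(P[:,2]>.027)&(P[:,2]<.036)]
        print("penbox rect",n,cv2.minAreaRect(B[:,:2].astype(np.float32)*1000),np.median(B[:,2]))
        # stapler top
        for s in((.653,-.001),(.768,.209),(.625,-.230)):
            B=P[(np.hypot(P[:,0]-s[0],P[:,1]-s[1])<.045)&(P[:,2]>.028)&(P[:,2]<.042)]
            if s[0]==.653: B=B[B[:,0]>.621]
            if len(B)>20: print("stapler",n,s,len(B),cv2.minAreaRect(B[:,:2].astype(np.float32)*1000),np.median(B[:,2]).round(4))
        B=P[(abs(P[:,0]-.77)<.09)&(abs(P[:,1]-.007)<.16)&(P[:,2]>.088)&(P[:,2]<.102)&(P[:,0]>.7)]
        if len(B)>20: print("shelf",n,cv2.minAreaRect(B[:,:2].astype(np.float32)*1000),np.median(B[:,2]).round(4))
    im=S["scene"]["image"]
    cr=lambda x,y:cv2.resize(im[y-45:y+45,x-60:x+60],(400,300),interpolation=cv2.INTER_CUBIC)
    cv2.imwrite("pics/crops.png",np.vstack([np.hstack([cr(346,270),cr(485,255)]),np.hstack([cr(219,344),cr(432,165)])]))
E
python3 fit.py
```

```text
tin scene 517 [array([ 0.5978, -0.0096]), np.float64(0.0015)] top z 0.1041 top c [ 0.5985 -0.0112]
tin side 319 [array([ 0.6003, -0.0093]), np.float64(0.001)] top z 0.1042 top c [ 0.5993 -0.0118]
ink_bottle scene 348 [array([ 0.6051, -0.0755]), np.float64(0.0007)] top z 0.0941 top c [ 0.6062 -0.0772]
ink_bottle side 254 [array([ 0.6078, -0.0752]), np.float64(0.0007)] top z 0.094 top c [ 0.607  -0.0762]
clip_drum scene 456 [array([0.5839, 0.0579]), np.float64(0.0008)] top z 0.0841 top c [0.5847 0.057 ]
clip_drum side 258 [array([0.5866, 0.0583]), np.float64(0.0008)] top z 0.084 top c [0.5859 0.0571]
round rim scene [array([ 0.4665, -0.3048]), np.float64(0.0012)] z 0.0134
 floor z 0.0031
penbox rect scene ((538.6734619140625, 318.0777893066406), (185.6448211669922, 157.641845703125), 17.66307830810547) 0.030978203866554074
stapler scene (0.653, -0.001) 471 ((650.0589599609375, 2.4038352966308594), (58.29775619506836, 27.57979393005371), 2.8717269897460938) 0.034
stapler scene (0.768, 0.209) 366 ((764.7278442382812, 213.32179260253906), (58.34053421020508, 27.58275604248047), 37.0332374
[... 347 characters left out ...]
0133
 floor z 0.0032
penbox rect side ((541.248291015625, 317.792724609375), (186.71688842773438, 156.2247772216797), 17.412382125854492) 0.03083120448263893
stapler side (0.653, -0.001) 218 ((650.8325805664062, 2.6140451431274414), (57.58454513549805, 27.960269927978516), 0.931442379951477) 0.0342
stapler side (0.768, 0.209) 63 ((769.7064819335938, 217.72940063476562), (46.77226257324219, 22.034717559814453), 36.798152923583984) 0.0307
stapler side (0.625, -0.23) 375 ((622.1118774414062, -228.81410217285156), (26.295833587646484, 58.485076904296875), 28.469261169433594) 0.0305
shelf side ((752.9159545898438, 17.69287109375), (78.12727355957031, 223.13050842285156), 9.662714958190918) 0.0943
```

The scene picture shows the pots in a row: ink bottle (292,278), tin (321,250), drum (347,230). The round tray is at (128,309), the pen box at (432,165) with its note block at (452,180), the cup at (296,163), the punch at (227,208) and the eraser at (378,260).

Possible staplers:
- (346,277): black, in the acrylic tray
- (485,258): turquoise
- (219,344): turquoise

By the description I choose the black one at (346,277), and I'll check it in the crop.

View pics/crops.png

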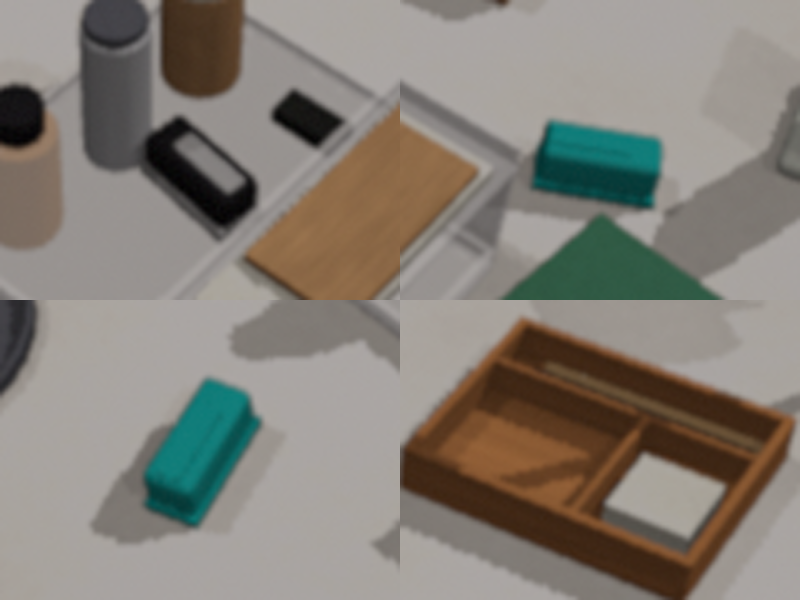

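```bash
python3 - <<'E'
from fit import *
X=W["scene"]; print("block",np.nanmedian(X[177:184,448:457].reshape(-1,3),0).round(3),"empty",np.nanmedian(X[160:168,398:408].reshape(-1,3),0).round(3),"lane",np.nanmedian(X[142:146,435:450].reshape(-1,3),0).round(3))
for n in W:
    P=W[n].reshape(-1,3); a=np.radians(17.5); c=np.array([.540,.318])
    L=(P[:,:2]-c)@np.array([[np.cos(a),-np.sin(a)],[np.sin(a),np.cos(a)]])
    k=(abs(L[:,0])<.12)&(abs(L[:,1])<.1)
    B=L[k&(P[:,2]>.026)&(P[:,2]<.036)]; print(n,"top local range",np.percentile(B,[1,99],axis=0).round(4).tolist())
    F=L[k&(P[:,2]>.003)&(P[:,2]<.010)&(abs(L[:,0])<.085)&(abs(L[:,1])<.07)]; print(" floor local",np.percentile(F,[1,99],axis=0).round(4).tolist(), len(F))
    E=P[(np.hypot(P[:,0]-.652,P[:,1]-.073)<.03)&(P[:,2]>.012)&(P[:,2]<.021)];print(" eraser",cv2.minAreaRect(E[:,:2].astype(np.float32)*1000))
E
```

```text
block [0.6   0.31  0.024] empty [0.492 0.287 0.006] lane [0.508 0.381 0.02 ]
scene top local range [[-0.0928, -0.0766], [0.0912, 0.0755]]
 floor local [[-0.0842, -0.0414], [0.0764, 0.0654]] 1225
 eraser ((650.470458984375, 73.27311706542969), (36.80725860595703, 22.422576904296875), 10.644119262695312)
side top local range [[-0.0912, -0.0779], [0.0931, 0.0758]]
 floor local [[-0.0704, -0.0359], [0.0699, 0.033]] 563
 eraser ((658.266845703125, 74.51187133789062), (34.51660919189453, 21.065753936767578), 8.591272354125977)
```

The top-left crop shows the black stapler with its pale inlay, one end almost touching the tin, and the eraser beside the shelf. The other two crops are turquoise look-alikes. The bottom-right crop shows the box's empty compartment on the left. I'll move the first pot now.

```bash
cat >> h.py <<'E'
PSI=9.3
POTS={"tin":(.5990,-.0098,.042),"ink_bottle":(.6065,-.0757,.036),"clip_drum":(.5853,.0577,.036)}  # x,y, TCP z of grasp
TR=np.array([.4668,-.3050]); SLOT={"ink_bottle":-81,"clip_drum":39,"tin":159}
HI=.19
def q(psi):
    a=np.radians(90-psi)/2; return [np.sin(a),np.cos(a),0.,0.]
def slot(n):
    f=np.radians(SLOT[n]); psi=(SLOT[n]+90+60)%180-60
    return TR+.032*np.array([np.cos(f),np.sin(f)]),psi
def pick(x,y,z,psi,open_=.088,hi=HI):
    move_gripper(open_) if abs(current_finger_gap()-open_)>.004 else None
    move_ptp([x,y,hi],q(psi))
    hit=servo_line([x,y,z],rate=.12,contact_N=8)
    if hit: print("CONTACT going down",current_position(),current_force()); return False
    move_gripper(0.); print("gap",round(current_finger_gap(),4),"F",round(current_grip_force(),1))
    servo_line([x,y,hi],rate=.15)
    print("lifted gap",round(current_finger_gap(),4),"t",round(current_clock(),1)); return True
def place(x,y,z,psi,open_=.088,hi=HI):
    move_ptp([x,y,hi],q(psi))
    servo_line([x,y,z+.015],rate=.15)
    hit=servo_line([x,y,z-.005],rate=.03,contact_N=4)
    p=current_position(); print("down",hit,"z err",round(p[2]-z,4))
    move_gripper(open_); servo_line([x,y,hi],rate=.2); print("t",round(current_clock(),1))
E
python3 - <<'E'
from h import *
n="ink_bottle"; x,y,z=POTS[n]
if pick(x,y,z,PSI):
    p,psi=slot(n); print(p,psi); place(*p,z-.001,psi)
c=capture("side"); cv2.imwrite("pics/s1.png",c["image"])
E
```

```text
gap 0.0394 F 30.0
lifted gap 0.0396 t 7.2
[ 0.4718059  -0.33660603] 9
down True z err -0.0004
t 11.7
```

View pics/s1.png

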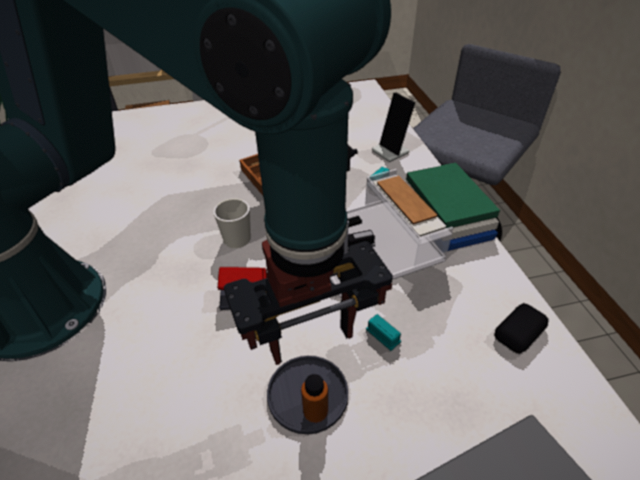

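The side picture shows the ink bottle upright in the round tray at (314,400), with the gripper raised and clear. Next come the drum and the tin.

```bash
python3 - <<'E'
from h import *
for n in("clip_drum","tin"):
    x,y,z=POTS[n]
    if not pick(x,y,z,PSI): break
    p,psi=slot(n); place(*p,z-.001,psi)
move_ptp([.5117,.288,.25],q(107.5))
from fit import circ
for n in("scene","side"):
    c=capture(n); cv2.imwrite(f"pics/{n}2.png",c["image"]); P=world(c).reshape(-1,3)
    B=P[(np.hypot(P[:,0]-.6505,P[:,1]-.0025)<.05)&(P[:,2]>.028)&(P[:,2]<.042)]
    if len(B)>20: print("stapler",n,len(B),cv2.minAreaRect(B[:,:2].astype(np.float32)*1000),np.median(B[:,2]).round(4))
    for k,r in(("tin",.018),("ink_bottle",.02),("clip_drum",.022)):
        s,_=slot(k);B=P[(np.hypot(*(P[:,:2]-s).T)<.03)&(P[:,2]>.03)&(P[:,2]<.07)]
        if len(B)>20: f=circ(B[:,:2],r); print(k,f[0].round(4),"from centre",np.hypot(*(f[0]-TR)).round(4),"top",np.percentile(P[np.hypot(*(P[:,:2]-s).T)<.03][:,2],99).round(4))
E
```

```text
gap 0.0434 F 30.0
lifted gap 0.0432 t 16.6
down True z err -0.0004
t 21.4
gap 0.036 F 30.0
lifted gap 0.0355 t 25.9
down True z err -0.0004
t 30.7
stapler scene 484 ((649.034912109375, 2.437594413757324), (60.92166519165039, 26.78325653076172), 1.130427360534668) 0.0339
tin [ 0.4357 -0.2935] from centre 0.0331 top 0.1053
ink_bottle [ 0.4705 -0.3365] from centre 0.0318 top 0.0947
clip_drum [ 0.4909 -0.2848] from centre 0.0314 top 0.0851
stapler side 271 ((649.8676147460938, 2.133758544921875), (59.423919677734375, 27.921632766723633), 2.1269125938415527) 0.0339
tin [ 0.4383 -0.2933] from centre 0.0308 top 0.1048
ink_bottle [ 0.473 -0.336] from centre 0.0316 top 0.0947
clip_drum [ 0.4935 -0.2843] from centre 0.0338 top 0.0853
```

View pics/side2.png

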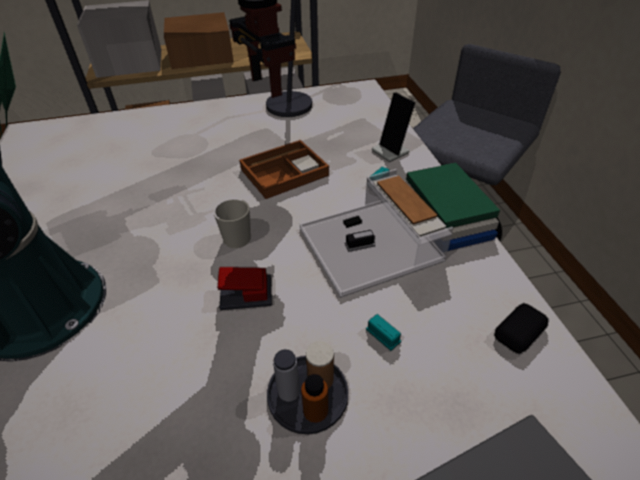

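All three pots stand in the round tray (tin 287,377; drum 320,365; ink 315,398). The stapler lies free at (360,239), with the eraser at (352,221). Next is the stapler.

```bash
python3 - <<'E'
from h import *
if pick(.6495,.0023,.011,91.6,open_=.05):
    place(.5117,.288,.013,107.5,open_=.048)
    move_ptp([.60,.0,.25],q(91.6))
    for n in("scene","side"):
        c=capture(n); P=world(c).reshape(-1,3); cv2.imwrite(f"pics/{n}3.png",c["image"])
        d=P[:,:2]-[.5117,.288]; B=P[(np.hypot(*d.T)<.042)&(P[:,2]>.028)&(P[:,2]<.045)]
        print(n,len(B),cv2.minAreaRect(B[:,:2].astype(np.float32)*1000) if len(B)>5 else "",np.median(B[:,2]).round(4))
    im=cv2.resize(c["image"][120:220,210:360],(750,500)) ; cv2.imwrite("pics/box3.png",im)
E
```

```text
gap 0.0258 F 34.8
lifted gap 0.0258 t 38.4
down True z err 0.0002
t 42.9
scene 329 ((511.4007873535156, 287.1291809082031), (59.84055709838867, 30.12055015563965), 19.374818801879883) 0.0352
side 188 ((512.3933715820312, 285.8421630859375), (60.122032165527344, 27.033140182495117), 18.29696273803711) 0.0352
```

View pics/box3.png

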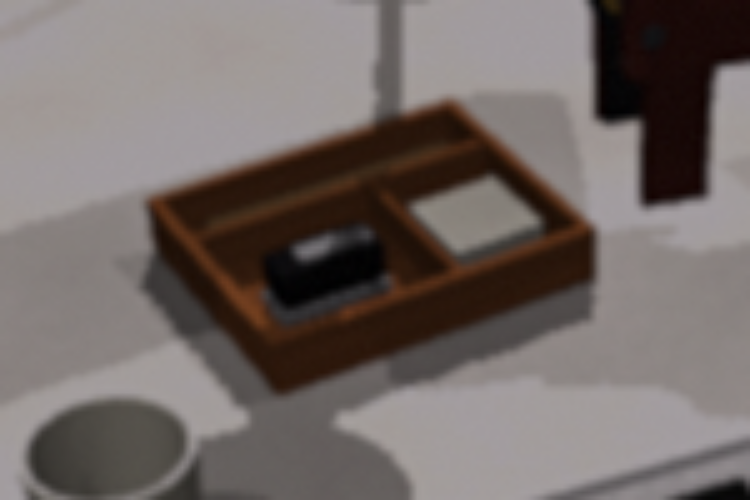

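The crop shows the stapler right way up and flat in the empty compartment at (325,265), and the measured centre and height agree. Now I'll return the pots.

```bash
python3 - <<'E'
from h import *
from fit import circ
for n in("tin","clip_drum","ink_bottle"):
    x,y,z=POTS[n]; p,psi=slot(n)
    if not pick(*p,z-.001,psi): break
    place(x,y,z,PSI)
move_ptp([.42,-.32,.30],q(9)); move_ptp([.3,.45,.30],q(70))
for m in("scene","side"):
    c=capture(m); cv2.imwrite(f"pics/{m}4.png",c["image"]); P=world(c).reshape(-1,3)
    for k,r,(a,b) in(("tin",.018,(.03,.085)),("ink_bottle",.02,(.03,.066)),("clip_drum",.022,(.03,.075))):
        N=P[(np.hypot(*(P[:,:2]-POTS[k][:2]).T)<.032)&(P[:,2]>.02)]; B=N[(N[:,2]>a)&(N[:,2]<b)]
        if len(B)>20: print(m,k,circ(B[:,:2],r)[0].round(4),"top",np.percentile(N[:,2],99).round(4))
print(current_clock())
E
```

```text
gap 0.0353 F 30.0
lifted gap 0.0355 t 49.6
down True z err -0.0004
t 54.5
gap 0.0433 F 30.0
lifted gap 0.0435 t 59.0
down True z err -0.0004
t 63.7
gap 0.0394 F 30.0
lifted gap 0.0397 t 68.6
down True z err -0.0005
t 73.2
scene tin [ 0.5981 -0.0099] top 0.1062
scene ink_bottle [ 0.6055 -0.0755] top 0.0961
scene clip_drum [0.5844 0.0581] top 0.0864
side tin [ 0.6009 -0.0095] top 0.1059
side ink_bottle [ 0.6082 -0.0751] top 0.0957
side clip_drum [0.5873 0.0583] top 0.0864
77.2417
```

View pics/scene4.png

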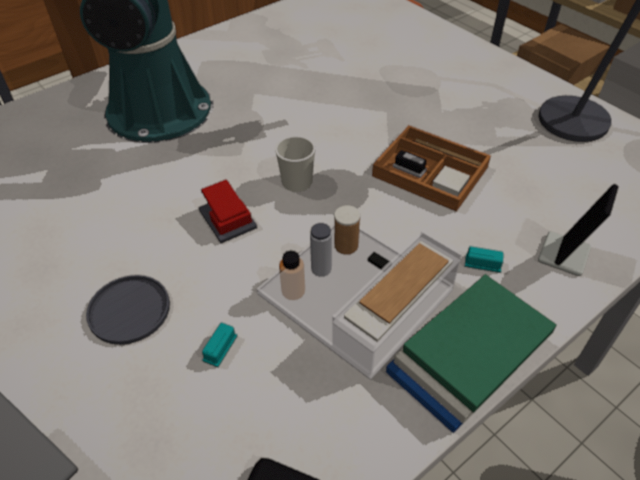

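The pots are back where they stood (292,278; 321,250; 347,230), within about 1 mm of the first measurement. The stapler is in the box at (410,162), and the cup, punch and eraser haven't moved.

```bash
python3 -c "
from bench import *
print(close_job())"
```

```text
the job is handed in; nothing more can be done
None
```

The job is handed in: the stapler lies right way up in the pen box's empty compartment, all three pots stand back within about 1 mm of their start places, and nothing was tipped, in about 77 s of the 138 s allowed; the judge's verdict was not shown.

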